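Seat and proof-pull the stop pin of a router jig

TASK

On the blue test stand, press the red-capped stop pin fully home into the plywood router jig without pushing the dial into its red push zone, and leave the things around it alone. Then grip the wooden collar on the pin and pull it straight up against the cap with slowly rising force until the dial's pointer stands in the green zone, hold it there for about half a second without ever reaching the red pull zone beyond, and ease off and let go, leaving the pin fully home.

Things in the scene. Friction and masses are not known exactly. Their poses are not given: they have to be found in the camera images.
- stand: Push-pull test stand fixed to the bench: blue base plate 160 (x) x 280 (y) x 16 mm, y from -120 to +160 mm; origin on the bench under the middle of its x extent, z up. The stop pin stands over (0, -40 mm). The round dial lies face up over (0, +95 mm), 96 mm across, 47 mm high, lower than the jig.
- jig_top (a point): Where the pin's axis meets the top of the plywood jig board (120 x 128 x 18 mm, centred there, axes as the stand's), 62 mm above the bench unloaded. The board is fixed to a sprung bed that yields 1 mm for every 10 N on the pin, down when pushed and up when pulled, at most 5 mm each way.
- stop_pin (a joint): How far the stop pin stands out of its hole (m): 0 = fully home, shoulder flat on the jig board; starts 5 to 9 mm out; home means within 1.5 mm. A tight press fit, it moves only vertically and stays where left. It slides either way at about 16 N: a harder push drives it down until it bottoms on the board, a harder pull drags it out.
- pin_cap (a point): Centre of the top of the pin's red cap (18 mm across, 8 mm tall), where it is pressed; 102 mm above the bench when home and unloaded. Below it come a 12 mm steel neck with the wooden collar on it, a brass shoulder 24 mm across and 4 mm thick that lands on the jig board, and the brass shank in the hole.
- collar_mid (a point): Centre of the beech collar round the pin's neck, the part to grip: a block 40 mm along the stand's x, 26 mm along its y, 20 mm tall, sides upright and free all round. It slides up and down the neck with some drag (1.5 N) by up to 8 mm between shoulder and cap, stays where left and starts anywhere between; only once it is up against the cap does a pull on it load the pin.
- pointer (a joint): Dial pointer (black needle on a white face), rad, clockwise seen from above: 0 with no load (needle along the stand's +x). It shows the vertical force on the pin: +0.07 rad per N of upward pull, -0.07 rad per N of downward push. Green zone +0.56 to +0.91 (8 to 13 N pull); red pull zone from +0.98 (14 N); red push zone below -2.17 (31 N).
- dial (a point): Centre of the dial face, where the needle turns; axes as the stand's.
- offcuts: Open cardboard box of wood offcuts, 180 x 150 mm, up to 75 mm high, fixed to the bench; origin under its centre. Bystander.
- brush: Dusting brush with blue handle lying flat on the bench, loose, about 200 mm long along its x. Bystander.
- glue: Yellow glue bottle with an orange cap, 56 mm across, 150 mm tall, standing loose; origin under its centre. Bystander.
- lap_rail: Short pale rail with a half-lap step, 130 x 45 x 30 mm, lying loose; origin under its centre. Bystander.

How it is judged:
By the outcome, as a careful person would: the job done as asked, in the order asked, and still so for the second after the job is handed in, with the robot touching nothing.
It also fails if it takes over 61 s, if anything falls off the work surface, if the arm or the gripper's body presses on something with over 40 N, if the wrist force passes 120 N, or if a joint passes its speed limit or range.

ROBOT

A 6-joint arm with a two-finger parallel gripper is mounted at the origin on the work surface. World frame = base frame: x ahead of the robot, y to its left, z up, the work surface at z = 0. Lengths are in m, angles in rad, forces in N, time in s.
With the tool pointing down it reaches from about 0.35 to 0.85 m from the base axis. Payload 8.1 kg.
Tool frame: the origin (TCP) lies midway between the tips of the shut fingers; the grasp point (between the pads) lies robot.grip_depth behind it (robot.grip_depth is the distance from the TCP to the grasp point, in m); z points along the fingers, y is the line along which they close (so a half turn about z gives the same grasp; the last joint's range is limited). The gripper opens to 93 mm and grips with 3 to 60 N. Pads are 15 mm wide; open, the fingers measure 128 mm over their backs; the gripper's body (75 mm by 188 mm) begins 65 mm behind the grasp point.
Start: joints at [1.236, 0.13, 1.488, -0, 1.523, -0.085], TCP at [0.148, 0.581, 0.219] pointing down, gripper open.
Joint ranges: [-2.96, 2.96], [-0.89, 2.26], [0.02, 2.5], [-1.34, 4.48], [0, 2.73], [-2.66, 2.66]. Speed limits (rad/s): [2.39, 2.39, 2.79, 3.14, 3.14, 3.14].

INTERFACE

Orientations are given as a rotation vector (axis times angle).
In Python, from plant import robot gives the robot as it stands.
- The arm moves only by the tool carry_out, never from a script. Its argument "rows" is a list of rows, each a list of 6 numbers: the shift along the tool's x, y, z in m, then the turn, a rotation vector about the tool's x, y, z in degrees. A call has 1 to 12 rows; each row is the pose to reach, as a shift and turn from the pose commanded when the call began, along the tool's axes at that moment; what a row does not reach only later rows make up. A row lasts 1/8 s, in which the tool goes at most 62.5 mm and 10.7 degrees, less where a joint would pass 70% of its speed; a pose out of reach is approached as far as the arm can. A call with a gripper value outside its range is refused whole. "jaw" is the closure in counts, from 0 (fully open) to 255 (shut), set as the call begins (left out, the last holds). The fingers move at their own pace and stop on an object; "force" is the grip in N (left out, the last holds). Time passes only in rows, so rows that repeat a pose let the fingers close. It gives the time, the measured TCP pose, the force, the opening and the grip force at its end, in the units of the state.
- robot.read_state(): the state, without advancing time (a new reading comes with each control period).
- robot.read_camera(name): name is "scene" or "side" or "wrist"; returns the picture (420x560x3 uint8, red, green, blue); there is no depth.
- robot.camera_model(name): a dict with "fx", "fy", "cx", "cy" (pixels), "dist" ([k1, k2, p1, p2, k3] as OpenCV has them; the pictures are not rectified), "R" (3x3) and "t" (3): a world point X has camera coordinates R X + t; the wrist camera has in their place "mount" (4x4, takes a point from camera to tool coordinates, whose origin is the TCP and whose axes are the flange's). Camera axes: x right, y down, z forward; pixel columns grow to the right and rows downward; lengths in m; the calibration is good to about 2 mm. A picture is of the moment at which its call begins: read the wrist's pose just before it. camera_model takes no time and is no camera call.
- robot.close_job(): hands the job in; it is judged then, once.
Trained networks look in the newest picture that a camera, given by its name, has taken for a name from the list of things; names that differ only in an ending like _2 or _b are one class to them, and where a whole thing is asked for, a point or a joint stands for the part that bears it (a point fixed in the world has none). Each returns a list of dicts, best first, with "conf" (0 to 1); they miss things now and then, are a little off and sometimes report something else, mostly with a low value. They report only what shows in the picture. A call takes as long as a camera call.
- robot.outline_of(camera, target): "pixels" (420x560 bool, what is visible of it) and "pixel" ([column, row] in pixels, amid what is visible of it).
The state is a dict: "t": time; "q": joint angles; "dq": joint speeds; "joint_torque": joint torques, N m; "tool_pos": TCP position; "orientation": TCP orientation; "force": force on the tool from outside, world axes, zero at the start; "wrist_torque": the same for the moment, N m; "opening": finger opening in m; "gripper_force": force on a finger pad.
Only numpy, scipy, OpenCV 4.12 (cv2) and the standard library are available. Lean on these libraries where they do the work, as an engineer would, in place of code of your own. Each camera call takes 0.05 s, during which the arm holds its last target. There are 200 camera calls.

## Working session

There is one attempt and no reset: what is moved stays moved. The work goes in short steps, Python scripts to look and compute and a tool call to move; the robot and the scene stay as the last step left them, time stands still between calls to the robot, and variables do not carry over. Pictures are saved under pics/ and viewed, at most 10 in all, crops included, and the job is handed in when it is done.

Besides the shell and the picture viewer there is one more tool, called as a command line: name --pt "numbers of a row" for each row, then --argument value for the rest. carry_out: Moves the arm, as the interface text tells. Its arguments: {"type":"object","properties":{"rows":{"type":"array"},"jaw":{"type":"number"},"force":{"type":"number"}},"required":["rows"]}

```bash
mkdir -p pics; ls
python3 - <<'E'
from plant import robot
import cv2,numpy as np
s=robot.read_state();print({k:np.round(v,3) for k,v in s.items()},robot.grip_depth)
ims=[]
for n in("scene","side"):
    im=robot.read_camera(n);cv2.imwrite(f"pics/{n}0.png",im[:,:,::-1])
    m=robot.camera_model(n);print(n,{k:np.round(v,3).tolist() for k,v in m.items()})
    for t in("stand","stop_pin","pin_cap","collar_mid","dial","glue","jig_top"):
        try:
            o=robot.outline_of(n,t);print(t,[(round(d["conf"],2),np.round(d["pixel"],1).tolist(),int(d["pixels"].sum())) for d in o[:2]])
        except Exception as e: print(t,e)
print({k:np.round(v,4).tolist() for k,v in robot.camera_model("wrist").items()}, robot.read_state()["t"])
E
```

```text
pics
{'t': np.float64(0.0), 'q': array([ 1.236,  0.131,  1.489, -0.   ,  1.523, -0.085]), 'dq': array([ 0.001,  0.   , -0.002, -0.   , -0.002,  0.   ]), 'joint_torque': array([-2.0000e-03, -5.5985e+01, -4.9174e+01,  7.6000e-02,  3.6000e-02,
       -0.0000e+00]), 'tool_pos': array([0.148, 0.581, 0.218]), 'orientation': array([-3.910e-01, -3.117e+00,  3.000e-03]), 'force': array([ 0.319, -0.049, -0.271]), 'wrist_torque': array([-0.004, -0.04 ,  0.021]), 'gripper_force': np.float64(0.0), 'opening': np.float64(0.093)} 0.0188
scene {'fx': 436.799, 'fy': 436.799, 'cx': 292.135, 'cy': 212.606, 'dist': [0.015, 0.0, 0.0, 0.0, 0.0], 'R': [[-0.025, 1.0, 0.003], [0.872, 0.023, -0.489], [-0.489, -0.01, -0.872]], 't': [0.014, -0.537, 1.722]}
stand [(0.66, [253.9, 195.9], 3939)]
stop_pin [(0.6, [239.3, 188.9], 122)]
pin_cap [(0.62, [236.2, 187.2], 120), (0.29, [431.4, 185.6], 622)]
collar_mid [(0.53, [237.6, 188.8], 89), (0.36, [156.1, 178.9], 522)]
dial [(0.65, [427.4, 184.2], 653), (0.64, [253.1, 196.5], 3732)]
glue [(0.88, [159.5, 176.6], 539)]
jig_top [(0.61, [237.2, 197.3], 1664), (0.44, [256.4, 195.9], 3820)]
side {'fx': 464.403, 'fy': 464.403, 'cx': 283.903, 'cy': 215.473, 'dist': [-0.073, 0.0, 0.0, 0.0, 0.0], 'R': [[0.695, -0.719, 0.013], [-0.479, -0.477, -0.737], [0.536, 0.506, -0.676]], 't': [-0.474, 0.363, 1.0]}
stand [(0.96, [289.4, 269.0], 5572)]
stop_pin [(0.54, [304.6, 256.9], 176)]
pin_cap [(0.68, [307.6, 257.9], 167)]
collar_mid [(0.41, [147.1, 183.5], 505)]
dial [(0.79, [288.9, 271.2], 5447)]
glue [(0.79, [379.4, 338.3], 1089)]
jig_top [(0.81, [306.0, 271.4], 2505), (0.25, [289.1, 269.6], 5511)]
{'fx': 336.8241, 'fy': 336.8241, 'cx': 281.0203, 'cy': 209.0866, 'dist': [-0.079, 0.0, 0.0, 0.0, 0.0], 'mount': [[-0.001, -0.9683, -0.2499, 0.0697], [1.0, -0.0007, -0.0016, 0.0008], [0.0014, -0.2499, 0.9683, -0.1661], [0.0, 0.0, 0.0, 1.0]]} 0.8
```

Run:
```python
import cv2,numpy as np
a=cv2.imread("pics/scene0.png")[100:310,100:500];b=cv2.imread("pics/side0.png")[150:360,100:500]
cv2.imwrite("pics/v1.png",cv2.resize(np.vstack([a,b]),None,fx=1.4,fy=1.4,interpolation=cv2.INTER_CUBIC))
```

```text
(no output)
```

View pics/v1.png

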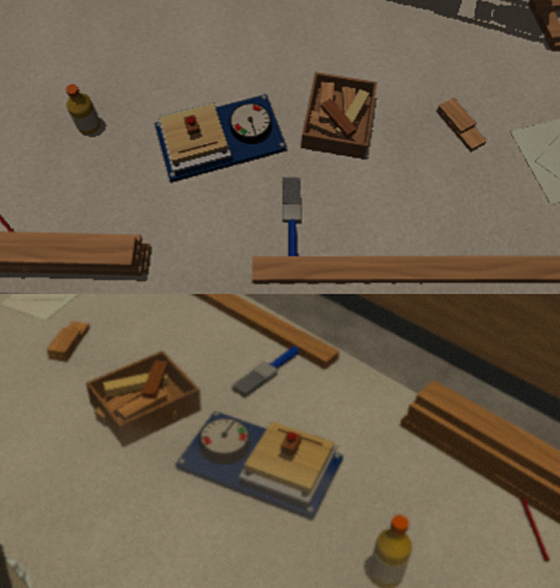

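The scene camera shows the stand with its red cap at about (237,186) and the dial at about (280,186). The glue is to the left of it, the offcuts box to the right, and the brush is nearer the rails. Next I'll triangulate.

```bash
cat > h.py <<'E'
from plant import robot
import cv2,numpy as np
from scipy.spatial.transform import Rotation as Ro
def cam(n,st=None):
    m=robot.camera_model(n);K=np.array([[m["fx"],0,m["cx"]],[0,m["fy"],m["cy"]],[0,0,1]]);d=np.array(m["dist"],float)
    if n=="wrist":
        T=np.eye(4);T[:3,:3]=Ro.from_rotvec(st["orientation"]).as_matrix();T[:3,3]=st["tool_pos"]
        W=np.linalg.inv(T@np.array(m["mount"]));return K,d,W[:3,:3],W[:3,3]
    return K,d,np.array(m["R"]),np.array(m["t"])
def ray(c,px):
    K,d,R,t=c;u=cv2.undistortPoints(np.array([[px]],float),K,d)[0,0];v=R.T@np.array([u[0],u[1],1]);return -R.T@t,v/np.linalg.norm(v)
def atz(c,px,z):
    o,v=ray(c,px);return o+v*(z-o[2])/v[2]
def tri(*rs):
    A=sum(np.eye(3)-np.outer(v,v) for o,v in rs);b=sum((np.eye(3)-np.outer(v,v))@o for o,v in rs);return np.linalg.solve(A,b)
def proj(c,X):
    K,d,R,t=c;return cv2.projectPoints(np.atleast_2d(np.array(X,float)),cv2.Rodrigues(R)[0],t,K,d)[0][:,0]
E
python3 - <<'E'
from h import *
px={}
for n,cw,dw in(("scene",(237,187),(280,187)),("side",(308,257),(260,261))):
    im=cv2.imread(f"pics/{n}0.png");h=cv2.cvtColor(im,cv2.COLOR_BGR2HSV).astype(int)
    Y,X=np.mgrid[:420,:560]
    red=((h[...,0]<8)|(h[...,0]>172))&(h[...,1]>140)&(np.hypot(X-cw[0],Y-cw[1])<14)
    blue=(h[...,0]>100)&(h[...,0]<130)&(h[...,1]>110)&(np.hypot(X-dw[0],Y-dw[1])<90)&(np.abs(Y-dw[1])<60)
    wh=(h[...,1]<70)&(h[...,2]>110)&(np.hypot(X-dw[0],Y-dw[1])<17)
    c=cam(n)
    px[n]=[(X[m].mean(),Y[m].mean()) for m in(red,wh)]
    print(n,red.sum(),wh.sum(),px[n])
    for p,z in zip(px[n],(.105,.047)):print(atz(c,p,z).round(4))
for i in(0,1):print(tri(*[ray(cam(n),px[n][i]) for n in px]).round(4))
E
```

```text
scene 29 314 [(np.float64(235.86206896551724), np.float64(185.58620689655172)), (np.float64(278.2229299363057), np.float64(184.62420382165604))]
[ 0.5831 -0.1733  0.105 ]
[ 0.5386 -0.0458  0.047 ]
side 33 137 [(np.float64(307.7878787878788), np.float64(251.45454545454547)), (np.float64(258.7810218978102), np.float64(253.8905109489051))]
[ 0.5843 -0.1749  0.105 ]
[ 0.529  -0.0546  0.047 ]
[ 0.5838 -0.1741  0.1052]
[ 0.5339 -0.0474  0.0384]
```

carry_out --pt "-0.04 -0.04 0 0 0 9" --pt "-0.08 -0.08 0 0 0 18" --pt "-0.12 -0.12 0 0 0 27" --pt "-0.16 -0.16 0 0 0 36" --pt "-0.2 -0.2 0 0 0 45" --pt "-0.24 -0.24 0 0 0 54" --pt "-0.28 -0.28 0 0 0 63" --pt "-0.32 -0.32 0 0 0 72" --pt "-0.36 -0.36 0 0 0 81" --pt "-0.4 -0.4 0 0 0 90" --pt "-0.44 -0.44 0 0 0 99" --pt "-0.48 -0.48 0 0 0 108" --jaw 0

```text
t: 2.3
tool_pos: [0.4956, -0.0042, 0.219]
orientation: [2.756, 1.508, 0.001]
force: [0.9, 0.6, 1.2]
opening: 0.0929
gripper_force: 0.0
```

carry_out --pt "-0.014 0.028 0 0 0 9.5" --pt "-0.028 0.056 0 0 0 19" --pt "-0.042 0.084 0 0 0 28.5" --pt "-0.055 0.11 0 0 0 38" --pt "-0.055 0.11 0 0 0 38"

```text
t: 2.92
tool_pos: [0.5587, -0.1092, 0.2184]
orientation: [3.096, 0.533, -0.001]
force: [-0.0, 0.3, 0.7]
opening: 0.0931
gripper_force: 0.0
```

Run:
```python
from h import *
import pickle
s=robot.read_state();im=robot.read_camera("wrist");cv2.imwrite("pics/w1.png",im[:,:,::-1]);pickle.dump(s,open("s1.pkl","wb"))
print(s["tool_pos"],s["orientation"],s["q"].round(2),s["force"])
c=cam("wrist",s)
for n,X in(("pin",(.584,-.174,.105)),("dial",(.54,-.047,.047))):print(n,proj(c,X))
```

```text
[ 0.55867877 -0.10919998  0.21835643] [ 3.09595030e+00  5.32646794e-01 -5.53996774e-04] [-0.28  0.05  1.58 -0.    1.52  0.95] [-0.01458867  0.29078412  0.6527108 ]
pin [[363.13525238 202.43395308]]
dial [[218.32962433 188.4085176 ]]
```

View pics/w1.png

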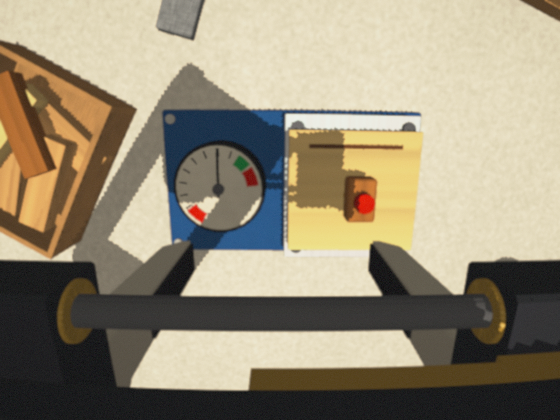

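The wrist view shows the dial hub at (218,189) with the needle along +x (no load). The cap is at (365,203), with the collar around (361,199), and the jig board spans columns 287–422. I'll fit the stand pose from these.

Run:
```python
from h import *
import pickle
from scipy.optimize import least_squares
s=pickle.load(open("s1.pkl","rb"));c=cam("wrist",s)
im=cv2.imread("pics/w1.png");h=cv2.cvtColor(im,cv2.COLOR_BGR2HSV).astype(int);Y,X=np.mgrid[:420,:560]
red=((h[...,0]<8)|(h[...,0]>172))&(h[...,1]>180)&(h[...,2]>130)&(np.hypot(X-365,Y-203)<16)
cap=np.array([X[red].mean(),Y[red].mean()]);print(cap,red.sum(),X[red].min(),X[red].max(),Y[red].min(),Y[red].max())
hub=(218,189)
P=[atz(c,cap,z) for z in(.1,.104,.108)];D=atz(c,hub,.047);print(np.round(P,4),D.round(4))
for p in P:print(np.degrees(np.arctan2(*(D-p)[[1,0]]))-90,np.linalg.norm((D-p)[:2]))
# board corners / plate edges
for nm,pp,z in(("board",[(288,129),(422,131),(414,248),(287,250)],.062),("plate",[(164,111),(420,113)],.016)):
    W=np.array([atz(c,p,z) for p in pp]);print(nm,W.round(4).tolist());d=W[0]-W[1];print(np.degrees(np.arctan2(d[1],d[0]))-90,np.linalg.norm(d))
print("toolx",np.degrees(2*np.arctan2(s["orientation"][1],s["orientation"][0])))
# triangulate cap with scene & side
r=[ray(c,cap),ray(cam("scene"),(235.86,185.59)),ray(cam("side"),(307.79,251.45))]
print(tri(*r).round(4))
```

```text
[365.38571429 203.64642857] 280 357 374 194 213
[[ 0.5829 -0.1779  0.1   ]
 [ 0.5835 -0.1766  0.104 ]
 [ 0.5841 -0.1753  0.108 ]] [ 0.5393 -0.0469  0.047 ]
18.4243502579196 0.1381084043219865
18.824119838656046 0.13705460921874466
19.23006448513904 0.1360075894991244
board [[0.6196, -0.0937, 0.062], [0.6613, -0.2141, 0.062], [0.551, -0.257, 0.062], [0.5057, -0.1335, 0.062]]
19.10778631436243 0.12739545145608183
plate [[0.5935, 0.0364, 0.016], [0.6833, -0.2225, 0.016]]
19.119140366138197 0.27399626074343303
toolx 19.523915649814246
[ 0.5838 -0.1748  0.1058]
```

carry_out --pt "0.001 0.035 0 0 0 0.2" --pt "0.002 0.07 0 0 0 0.4" --pt "0.002 0.0705 0.03 0 0 0.4" --pt "0.002 0.0705 0.06 0 0 0.4" --pt "0.002 0.0705 0.085 0 0 0.4" --pt "0.002 0.0705 0.097 0 0 0.4" --pt "0.002 0.0705 0.1 0 0 0.4" --pt "0.002 0.0705 0.1 0 0 0.4" --jaw 255 --force 20

```text
t: 3.98
tool_pos: [0.5845, -0.1733, 0.1197]
orientation: [3.096, 0.527, 0.002]
force: [-0.3, -0.7, 0.7]
opening: 0.0176
gripper_force: 0.0
```

Run:
```python
from h import *
s=robot.read_state();im=robot.read_camera("wrist");cv2.imwrite("pics/w2.png",im[:,:,::-1])
a=robot.read_camera("side");a=cv2.resize(a[190:310,220:360],None,fx=4,fy=4,interpolation=cv2.INTER_CUBIC)
cv2.imwrite("pics/v2.png",np.hstack([cv2.resize(a,(490,420)),im[:,120:420]])[:,:,::-1])
print(s["tool_pos"],s["force"],s["opening"],s["t"])
```

```text
[ 0.58445558 -0.17327525  0.11967736] [-0.28583954 -0.70562682  0.74918155] 0.017622456010782682 3.975
```

View pics/v2.png

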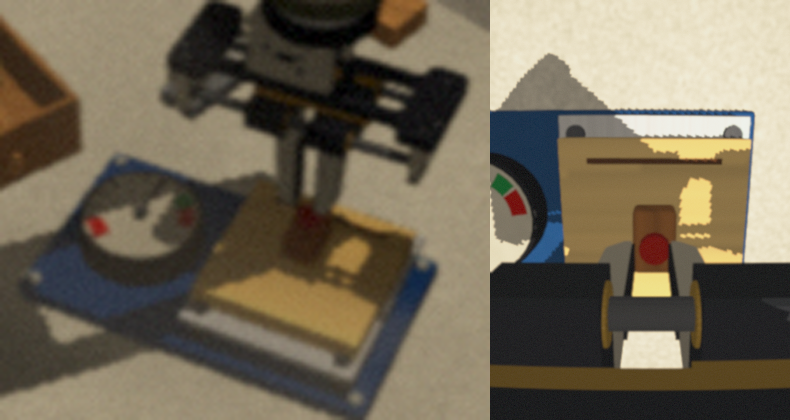

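The wrist view has the cap at about (284,248), just in front of the fingers as they close. The side view has the fingers over the cap.

Run:
```python
from h import *
s=robot.read_state();c=cam("wrist",s)
im=cv2.imread("pics/w2.png");h=cv2.cvtColor(im,cv2.COLOR_BGR2HSV).astype(int);Y,X=np.mgrid[:420,:560]
red=((h[...,0]<8)|(h[...,0]>172))&(h[...,1]>160)&(h[...,2]>60)&(np.hypot(X-284,Y-248)<25)
print(red.sum(),X[red].min(),X[red].max(),Y[red].min(),Y[red].max())
p=((X[red].min()+X[red].max())/2,(Y[red].min()+Y[red].max())/2)
for z in(.104,.108):print(p,atz(c,p,z))
print(proj(c,[s["tool_pos"],(.5835,-.1755,.108)]))
```

```text
776 269 298 233 264
(np.float64(283.5), np.float64(248.5)) [ 0.5833266  -0.17458603  0.104     ]
(np.float64(283.5), np.float64(248.5)) [ 0.58477826 -0.17403738  0.108     ]
[[282.78949254 256.54260652]
 [285.18999757 251.29465116]]
```

carry_out --pt "0 0.001 0 0 0 0" --pt "0 0.001 0 0 0 0" --pt "0 0.001 0 0 0 0"

```text
t: 4.45
tool_pos: [0.5843, -0.1744, 0.1188]
orientation: [3.097, 0.526, 0.0]
force: [0.4, -0.7, 0.2]
opening: 0.0004
gripper_force: 0.0
```

carry_out --pt "0 0 0.003 0 0 0" --pt "0 0 0.006 0 0 0" --pt "0 0 0.007 0 0 0" --pt "0 0 0.0075 0 0 0" --pt "0 0 0.0075 0 0 0"

```text
t: 5.08
tool_pos: [0.5843, -0.1743, 0.1111]
orientation: [-3.097, -0.526, -0.0]
force: [-0.3, 1.5, 0.6]
opening: 0.0005
gripper_force: 0.0
```

carry_out --pt "0 0 0.0005 0 0 0" --pt "0 0 0.001 0 0 0" --pt "0 0 0.0015 0 0 0" --pt "0 0 0.0015 0 0 0"

```text
t: 5.58
tool_pos: [0.5843, -0.1743, 0.1098]
orientation: [3.097, 0.526, 0.0]
force: [-0.5, -0.5, 1.0]
opening: 0.0004
gripper_force: 0.5
```

carry_out --pt "0 0 0.0005 0 0 0" --pt "0 0 0.001 0 0 0" --pt "0 0 0.001 0 0 0"

```text
t: 5.95
tool_pos: [0.5844, -0.1743, 0.1092]
orientation: [3.097, 0.526, 0.0]
force: [-3.7, 1.0, 5.0]
opening: 0.0004
gripper_force: 2.8
```

carry_out --pt "0 0 0.0005 0 0 0" --pt "0 0 0.001 0 0 0" --pt "0 0 0.001 0 0 0"

```text
t: 6.32
tool_pos: [0.5845, -0.1744, 0.1089]
orientation: [3.097, 0.526, 0.001]
force: [-4.0, 1.4, 10.0]
opening: 0.0004
gripper_force: 4.7
```

carry_out --pt "0 0 0.001 0 0 0" --pt "0 0 0.002 0 0 0" --pt "0 0 0.003 0 0 0" --pt "0 0 0.003 0 0 0"

```text
t: 6.82
tool_pos: [0.5846, -0.1744, 0.1067]
orientation: [3.097, 0.526, 0.001]
force: [-7.7, 2.3, 14.0]
opening: 0.0008
gripper_force: 7.3
```

carry_out --pt "0 0 0.001 0 0 0" --pt "0 0 0.002 0 0 0" --pt "0 0 0.003 0 0 0" --pt "0 0 0.003 0 0 0"

```text
t: 7.32
tool_pos: [0.5846, -0.1744, 0.1037]
orientation: [3.097, 0.526, 0.001]
force: [-7.2, 1.9, 15.1]
opening: 0.0002
gripper_force: 7.3
```

carry_out --pt "0 0 0.001 0 0 0" --pt "0 0 0.002 0 0 0" --pt "0 0 0.0025 0 0 0" --pt "0 0 0.0025 0 0 0"

```text
t: 7.82
tool_pos: [0.5846, -0.1744, 0.1012]
orientation: [3.097, 0.526, 0.001]
force: [-6.9, 2.7, 14.7]
opening: 0.0004
gripper_force: 7.4
```

carry_out --pt "0 0 0.0005 0 0 0" --pt "0 0 0.0008 0 0 0" --pt "0 0 0.0008 0 0 0"

```text
t: 8.2
tool_pos: [0.5846, -0.1744, 0.1006]
orientation: [3.097, 0.526, 0.001]
force: [-8.0, 3.6, 16.3]
opening: 0.0005
gripper_force: 8.2
```

Force is starting to rise, so I'll go in half-millimetre steps.

carry_out --pt "0 0 0.0003 0 0 0" --pt "0 0 0.0006 0 0 0" --pt "0 0 0.0006 0 0 0"

```text
t: 8.57
tool_pos: [0.5847, -0.1744, 0.1003]
orientation: [3.096, 0.526, 0.002]
force: [-9.1, 3.9, 17.8]
opening: 0.0004
gripper_force: 9.3
```

carry_out --pt "0 0 0.0003 0 0 0" --pt "0 0 0.0005 0 0 0" --pt "0 0 0.0005 0 0 0"

```text
t: 8.95
tool_pos: [0.5847, -0.1744, 0.1001]
orientation: [3.096, 0.526, 0.002]
force: [-9.6, 3.2, 20.7]
opening: 0.0002
gripper_force: 10.2
```

carry_out --pt "0 0 -0.001 0 0 0" --pt "0 0 -0.003 0 0 0" --pt "0 0 -0.006 0 0 0" --pt "0 0 -0.016 0 0 0" --pt "0 0 -0.03 0 0 0" --pt "0 0 -0.03 0 0 0" --pt "0 0 -0.03 0 0 0"

```text
t: 9.82
tool_pos: [0.5844, -0.1744, 0.1274]
orientation: [3.097, 0.526, 0.0]
force: [-0.2, 1.0, -0.0]
opening: 0.0003
gripper_force: 0.0
```

carry_out --pt "0 0 0 0 0 0" --pt "0 0 0 0 0 0" --pt "0 0 0 0 0 0" --pt "0 0 0 0 0 0" --pt "0 0 0 0 0 0" --pt "0 0 0 0 0 0" --jaw 90

```text
t: 10.58
tool_pos: [0.5843, -0.1743, 0.1272]
orientation: [-3.097, -0.526, -0.0]
force: [-0.6, 0.0, -0.6]
opening: 0.0561
gripper_force: 0.0
```

Run:
```python
from h import *
s=robot.read_state();im=robot.read_camera("wrist");cv2.imwrite("pics/w3.png",im[:,:,::-1])
a=robot.read_camera("side")[190:310,220:360]
cv2.imwrite("pics/v3.png",np.hstack([cv2.resize(a,(490,420),interpolation=cv2.INTER_CUBIC),im[:,120:420]])[:,:,::-1])
print(s["tool_pos"],s["force"],s["opening"],s["t"])
```

```text
[ 0.58427957 -0.17429241  0.12724488] [-0.58099155  0.02527849 -0.61231853] 0.0561002024568872 10.575
```

View pics/v3.png

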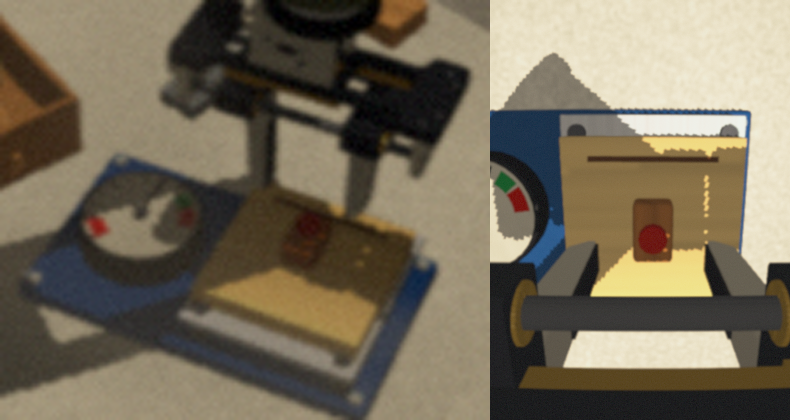

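The pin is down, with the cap at wrist pixel about (283,240). The open fingers straddle the collar squarely, and the needle is out of frame.

carry_out --pt "0 0 0.015 0 0 0" --pt "0 0 0.03 0 0 0" --pt "0 0 0.045 0 0 0" --pt "0 0 0.055 0 0 0" --pt "0 0 0.06 0 0 0" --pt "0 0 0.06 0 0 0"

```text
t: 11.42
tool_pos: [0.5841, -0.1743, 0.0669]
orientation: [-3.097, -0.526, 0.001]
force: [0.4, 0.5, 0.2]
opening: 0.0603
gripper_force: 0.0
```

carry_out --pt "0 0 0 0 0 0" --pt "0 0 0 0 0 0" --pt "0 0 0 0 0 0" --pt "0 0 0 0 0 0" --pt "0 0 0 0 0 0" --pt "0 0 0 0 0 0" --jaw 255 --force 30

```text
t: 12.18
tool_pos: [0.5847, -0.175, 0.0676]
orientation: [3.096, 0.526, 0.001]
force: [1.9, -4.0, -0.3]
opening: 0.0258
gripper_force: 30.0
```

carry_out --pt "0 0.0004 -0.0005 0 0 0" --pt "0 0.0007 -0.001 0 0 0" --pt "0 0.0007 -0.0015 0 0 0" --pt "0 0.0007 -0.0015 0 0 0"

```text
t: 12.68
tool_pos: [0.5846, -0.175, 0.0688]
orientation: [3.097, 0.526, 0.0]
force: [2.6, -3.5, -2.3]
opening: 0.0256
gripper_force: 30.0
```

carry_out --pt "0 0 -0.0005 0 0 0" --pt "0 0 -0.001 0 0 0" --pt "0 0 -0.001 0 0 0"

```text
t: 13.05
tool_pos: [0.5846, -0.175, 0.0698]
orientation: [3.097, 0.526, 0.0]
force: [2.1, -2.9, -1.3]
opening: 0.026
gripper_force: 30.0
```

carry_out --pt "0 0 -0.0005 0 0 0" --pt "0 0 -0.001 0 0 0" --pt "0 0 -0.001 0 0 0"

```text
t: 13.42
tool_pos: [0.5846, -0.175, 0.0708]
orientation: [3.097, 0.526, 0.0]
force: [2.9, -4.8, -1.0]
opening: 0.0256
gripper_force: 30.0
```

carry_out --pt "0 0 -0.0005 0 0 0" --pt "0 0 -0.001 0 0 0" --pt "0 0 -0.001 0 0 0"

```text
t: 13.8
tool_pos: [0.5846, -0.175, 0.0717]
orientation: [3.097, 0.526, 0.0]
force: [3.9, -4.3, -2.7]
opening: 0.0258
gripper_force: 30.0
```

carry_out --pt "0 0 -0.0005 0 0 0" --pt "0 0 -0.001 0 0 0" --pt "0 0 -0.001 0 0 0"

```text
t: 14.18
tool_pos: [0.5846, -0.175, 0.0721]
orientation: [3.097, 0.526, 0.0]
force: [6.9, -4.7, -6.7]
opening: 0.0259
gripper_force: 30.0
```

Run:
```python
from h import *
for i in range(2):
    s=robot.read_state();im=robot.read_camera("wrist");cv2.imwrite("pics/w4.png",im[:,:,::-1])
    print(s["tool_pos"],s["force"],s["opening"],s["t"])
c=cam("wrist",s)
print(proj(c,[(.5393,-.0469,.047),(.5393+.04*np.cos(np.radians(19.1)),-.0469+.04*np.sin(np.radians(19.1)),.047)]))
a=robot.read_camera("scene")[160:220,210:310]
cv2.imwrite("pics/v4.png",np.hstack([cv2.resize(a,(420,252),interpolation=cv2.INTER_CUBIC),im[60:312,0:370]])[:,:,::-1])
```

```text
[ 0.58459314 -0.17496799  0.07211204] [ 6.94003552 -4.66438932 -6.74605033] 0.025920125088039384 14.175
[ 0.58455663 -0.17497773  0.07208865] [ 6.247867   -4.45461452 -6.34347145] 0.025310189244036444 14.225
[[ 64.63855458 240.17241861]
 [ 54.34296538 176.59646011]]
```

View pics/v4.png

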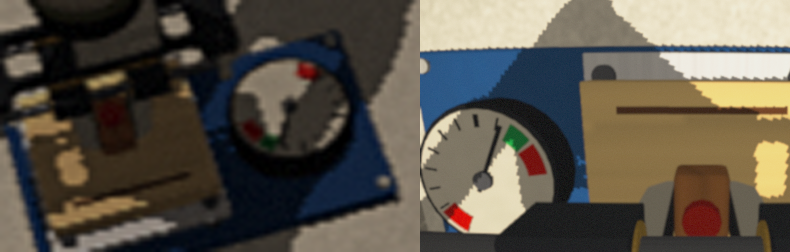

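The needle tip is at wrist pixel (78,187) with the hub at (65,240), which is about 0.45 rad, just short of green. That agrees with the 6.4 N force reading, so I'll raise gently.

carry_out --pt "0 0 -0.0002 0 0 0" --pt "0 0 -0.0004 0 0 0" --pt "0 0 -0.0006 0 0 0" --pt "0 0 -0.0008 0 0 0" --pt "0 0 -0.0008 0 0 0"

```text
t: 14.95
tool_pos: [0.5845, -0.175, 0.0724]
orientation: [-3.097, -0.526, -0.0]
force: [8.1, -5.4, -10.8]
opening: 0.0255
gripper_force: 30.0
```

```bash
cat > needle.py <<'E'
from h import *
s=robot.read_state();im=robot.read_camera("wrist");print(s["tool_pos"][2],s["force"],s["t"])
c=cam("wrist",s);g=cv2.cvtColor(im,cv2.COLOR_RGB2GRAY).astype(np.float32)
o=np.array([.5393,-.0469,.047]);th=np.linspace(-.5,1.5,201);r=np.linspace(.012,.026,15)
a=np.radians(19.1)-th
P=np.stack([o[0]+np.outer(np.cos(a),r),o[1]+np.outer(np.sin(a),r),np.full((201,15),.047)],-1).reshape(-1,3)
p=proj(c,P).reshape(201,15,2).astype(np.float32)
v=cv2.remap(g,p[...,0],p[...,1],cv2.INTER_LINEAR).mean(1);i=v.argmin();print("needle",th[i],v[i],np.median(v))
cv2.imwrite(f"pics/n{s['t']:.2f}.png",im[:,:,::-1])
E
python3 needle.py
```

```text
0.07242404053683607 [  8.13704389  -5.449763   -10.77305989] 14.95
needle 0.6100000000000001 42.58776 118.285286
```

Run:
```python
from h import *
import pickle,glob
S=robot.read_state();s1=pickle.load(open("s1.pkl","rb"))
print(S["force"],S["t"])
s4=dict(S);s4["tool_pos"]=S["tool_pos"]-[0,0,.0003]
for f,s in(("w1",s1),("w4",s4),("n14.95",S)):
    im=cv2.imread(f"pics/{f}.png");c=cam("wrist",s);g=cv2.cvtColor(im,cv2.COLOR_BGR2GRAY).astype(np.float32)
    for r0,r1 in((.012,.02),(.018,.028),(.022,.034)):
        o=np.array([.5393,-.0469,.047]);th=np.linspace(-.5,1.5,401);r=np.linspace(r0,r1,15);a=np.radians(19.1)-th
        P=np.stack([o[0]+np.outer(np.cos(a),r),o[1]+np.outer(np.sin(a),r),np.full((401,15),.047)],-1).reshape(-1,3)
        p=proj(c,P).reshape(401,15,2).astype(np.float32);v=cv2.remap(g,p[...,0],p[...,1],cv2.INTER_LINEAR).mean(1)
        w=np.clip(v.min()+25-v,0,None)*(abs(th-th[v.argmin()])<.15);print(f,r0,round((w*th).sum()/w.sum(),3))
im=cv2.imread("pics/n14.95.png")[150:310,0:190];cv2.imwrite("pics/v5.png",cv2.resize(im,None,fx=3.5,fy=3.5,interpolation=cv2.INTER_CUBIC))
```

```text
[ 7.4611742  -5.05008573 -9.34534631] 15.0
w1 0.012 -0.022
w1 0.018 -0.013
w1 0.022 -0.006
w4 0.012 0.357
w4 0.018 0.387
w4 0.022 0.4
n14.95 0.012 0.594
n14.95 0.018 0.618
n14.95 0.022 0.627
```

View pics/v5.png

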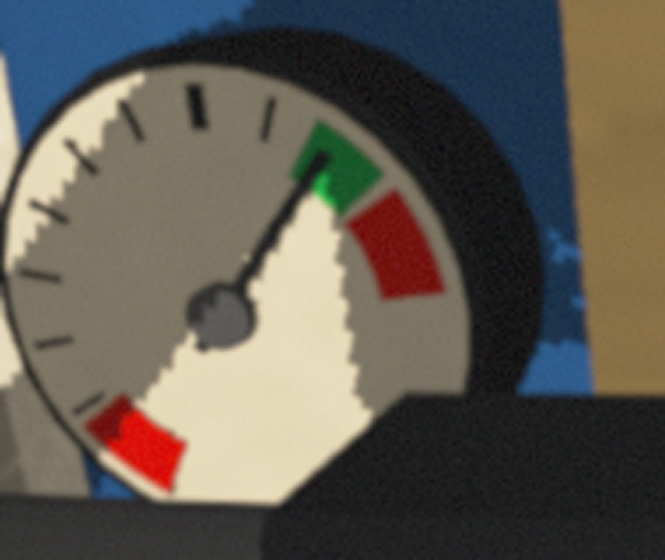

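The needle tip sits in the green wedge, in its lower third at about 0.64 rad (roughly 9 N). I'll nudge it to the middle and hold.

carry_out --pt "0 0 -0.0001 0 0 0" --pt "0 0 -0.0002 0 0 0" --pt "0 0 -0.0002 0 0 0" --pt "0 0 -0.0002 0 0 0" --pt "0 0 -0.0002 0 0 0" --pt "0 0 -0.0002 0 0 0"

```text
t: 15.75
tool_pos: [0.5845, -0.175, 0.0725]
orientation: [-3.097, -0.526, -0.0]
force: [7.6, -6.1, -10.5]
opening: 0.0259
gripper_force: 30.0
```

```bash
python3 needle.py
```

```text
0.07254271580769131 [  7.55688214  -6.12221364 -10.51115249] 15.75
needle 0.6699999999999999 47.276043 118.40736
```

Held in green for over 0.6 s. Easing off now, then letting go.

carry_out --pt "0 0 0.0002 0 0 0" --pt "0 0 0.0004 0 0 0" --pt "0 0 0.0006 0 0 0" --pt "0 0 0.0008 0 0 0" --pt "0 0 0.001 0 0 0" --pt "0 0 0.0012 0 0 0" --pt "0 0 0.0014 0 0 0" --pt "0 0 0.0016 0 0 0" --pt "0 0 0.0018 0 0 0" --pt "0 0 0.002 0 0 0" --pt "0 0 0.0022 0 0 0" --pt "0 0 0.0022 0 0 0"

```text
t: 17.3
tool_pos: [0.5846, -0.175, 0.0716]
orientation: [3.097, 0.526, 0.0]
force: [3.7, -3.5, -2.3]
opening: 0.0256
gripper_force: 30.0
```

```bash
python3 needle.py
```

```text
0.07156809804084621 [ 3.67905135 -3.54044542 -2.26354261] 17.3
needle 0.030000000000000027 31.470898 135.82077
```

carry_out --pt "0 0 0.0003 0 0 0" --pt "0 0 0.0003 0 0 0" --pt "0 0 0.0003 0 0 0" --pt "0 0 0.0003 0 0 0" --pt "0 0 0.0003 0 0 0" --pt "0 0 0.0003 0 0 0" --jaw 90

```text
t: 18.1
tool_pos: [0.5845, -0.175, 0.0713]
orientation: [-3.097, -0.526, -0.0]
force: [-0.9, 0.8, 0.1]
opening: 0.06
gripper_force: 0.0
```

carry_out --pt "0 0 -0.01 0 0 0" --pt "0 0 -0.03 0 0 0" --pt "0 0 -0.06 0 0 0" --pt "0 0 -0.09 0 0 0" --pt "0 -0.03 -0.13 0 0 0" --pt "0 -0.06 -0.15 0 0 0" --pt "0 -0.06 -0.15 0 0 0" --pt "0 -0.06 -0.15 0 0 0"

```text
t: 19.1
tool_pos: [0.5648, -0.1187, 0.2218]
orientation: [3.096, 0.527, 0.001]
force: [0.1, 0.4, 0.5]
opening: 0.0598
gripper_force: 0.0
```

Run:
```python
from h import *
s=robot.read_state();im=robot.read_camera("wrist");cv2.imwrite("pics/w6.png",im[:,:,::-1])
c=cam("wrist",s);h=cv2.cvtColor(im,cv2.COLOR_RGB2HSV).astype(int);Y,X=np.mgrid[:420,:560]
q=proj(c,(.5843,-.1745,.102))[0]
red=((h[...,0]<8)|(h[...,0]>172))&(h[...,1]>180)&(h[...,2]>60)&(np.hypot(X-q[0],Y-q[1])<16)
p=(X[red].mean(),Y[red].mean());print(s["tool_pos"],s["force"],s["t"],q,p,red.sum())
a=robot.read_camera("scene");a=a[150:270,140:370]
cv2.imwrite("pics/v6.png",np.hstack([cv2.resize(a,(480,250),interpolation=cv2.INTER_CUBIC),im[60:310,160:470]])[:,:,::-1])
```

```text
[ 0.56484742 -0.11869907  0.2218085 ] [0.12318341 0.39721412 0.50124574] 19.1 [349.30487699 203.37713067] (np.float64(348.28239202657807), np.float64(203.03654485049833)) 301
```

View pics/v6.png

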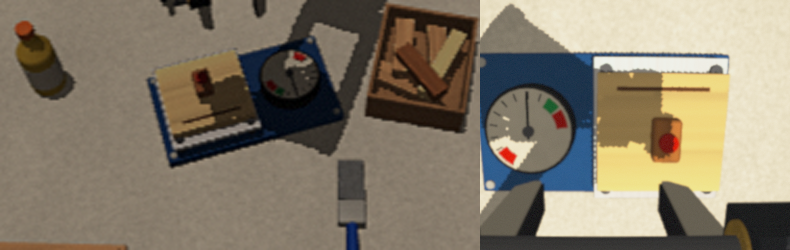

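The needle is back at zero at wrist pixel (528,131) in the crop. The cap is where the model predicts for a home pin, (348,203), and the bystanders haven't moved. Handing in.

```bash
python3 -c "
from plant import robot
print(robot.close_job())"
```

```text
the job is handed in; nothing more can be done
None
```

The job is handed in at about 19 s: the pin was pressed fully home at about 21 N and is still home, then the collar was pulled to about 10 N with the pointer in green for over half a second, eased off and released, with no red zone reached in any reading and the bystanders untouched.

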